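Park the bonding press arm open and unload the bracket

ROBOT

A 6-joint arm with a two-finger parallel gripper is mounted at the origin on the work surface. World frame = base frame: x ahead of the robot, y to its left, z up, the work surface at z = 0. Lengths are in mm, angles in rad, forces in N, time in s.
With the tool pointing down it reaches from about 350 to 975 mm from the base axis. Payload 7.1 kg.
Tool frame: the origin (TCP) lies at the very end of the fingers, on their centre line; the grasp point (between the pads) lies ctrl.hold_point_z behind it (ctrl.hold_point_z is the distance from the TCP to the grasp point, in mm); z points along the fingers, y is the line along which they close (so a half turn about z gives the same grasp; the last joint's range is limited). The gripper opens to 88 mm and grips with 3 to 60 N. Pads are 20 mm wide; open, the fingers measure 115 mm over their backs; the gripper's body (75 mm by 178 mm) begins 61 mm behind the grasp point.
Start: joints at [1.242, 0.423, 1.63, -0, 1.089, -0.019], TCP at [190.511, 595.24, 190.575] pointing down, gripper open.
Joint ranges: [-3, 3], [-0.9, 2.11], [0.09, 2.58], [-1.31, 4.45], [0.11, 2.69], [-2.54, 2.54]. Speed limits (rad/s): [2.39, 2.39, 3.01, 3.14, 3.14, 3.14].

INTERFACE

Orientations are given as a rotation vector (axis times angle).
In Python, from workcell import ctrl gives the robot as it stands. The module is installed in compiled form; this text tells all that it offers.
- The arm moves only by the shell command python3 -m creep 'ROWS'. ROWS is JSON, a list of rows, each an object with "translation": the shift along the tool's x, y, z in mm, a list of three; "angular": the turn, a rotation vector about the tool's x, y, z in rad, a list of three; "jaw": the opening, from 0 (shut) to 1 (fully open). A call has exactly 8 rows; each row is the pose to reach, as a shift and turn from the pose commanded when the call began, along the tool's axes at that moment; what a row does not reach only later rows make up. A row lasts 1/8 s, in which the tool goes at most 62.5 mm and 10.7 degrees, less where a joint would pass 70% of its speed; a pose out of reach is approached as far as the arm can. A call with a gripper value outside its range is refused whole. The fingers move at their own pace and stop on an object; the grip force is fixed at half the most. Time passes only in rows, so rows that repeat a pose let the fingers close, or fill a call up. It gives the time, the measured TCP pose, the force, the opening and the grip force at its end, in the units of the state.
- ctrl.get_obs(): the state, without advancing time (a new reading comes with each control period).
- ctrl.get_image(name): name is "scene" or "top"; returns the picture (480x640x3 uint8, red, green, blue); there is no depth.
- ctrl.camera_info(name): a dict with "camera_matrix" (3x3 intrinsics, pixels), "distortion" ([k1, k2, p1, p2, k3] as OpenCV has them; the pictures are not rectified), "world_from_camera" (4x4, takes a point from camera to world coordinates). Camera axes: x right, y up, looking along -z (the intrinsics and any distortion apply to the point x, -y, -z); pixel columns grow to the right and rows downward; lengths in mm; the calibration is good to about 2 mm. A picture is of the moment at which its call begins. camera_info takes no time and is no camera call.
- ctrl.close_job(): hands the job in; it is judged then, once.
Trained networks look in the newest picture that a camera, given by its name, has taken for a name from the list of things; names that differ only in an ending like _2 or _b are one class to them, and where a whole thing is asked for, a point or a joint stands for the part that bears it (a point fixed in the world has none). Each returns a list of dicts, best first, with "score" (0 to 1); they miss things now and then, are a little off and sometimes report something else, mostly with a low value. They report only what shows in the picture. A call takes as long as a camera call. They do not tell look-alikes from the thing itself.
- ctrl.look_for(camera, label): "rect" ([left, top, right, bottom] in pixels, round what is visible of it).
The state is a dict: "t": time; "qpos": joint angles; "qvel": joint speeds; "joint_torque": joint torques, N m; "ee_pos": TCP position; "orientation": TCP orientation; "ft_force": force on the tool from outside, world axes, zero at the start; "moment": the same for the moment, N m; "width": finger opening in mm; "grasp_force": force on a finger pad.
Only numpy, scipy, OpenCV 4.12 (cv2) and the standard library are available. Lean on these libraries where they do the work, as an engineer would, in place of code of your own. Each camera call takes 0.05 s, during which the arm holds its last target. There are 200 camera calls.

TASK

The glue has cured: swing the counterweighted press arm up by its red handle, over its balance point, keep hold of it and ease it down until you feel it on its yellow stop, and only then let go, so that it rests open by itself; do not let it slam either way and do not force it against the stop. Then lift the green bracket out of the press and set it down, upright on its foot and not dropped, in the white tray. Leave the case, the can and the screwdriver where they are.

Things in the scene. Friction and masses are not known exactly. Their poses are not given: they have to be found in the camera images.
- stand: fixed press stand: grey base plate 400 x 160 x 15 mm (x -205 to +195 mm), two blue cheeks 110 mm high beside the hinge. Origin on the work surface straight below the hinge; its -x axis points along the closed arm to the red handle, y along the hinge, z up. The bracket sits at x = -140 mm in a 5 mm high fence with about 2 mm play.
- hinge (a point): middle of the arm's hinge axle, 90 mm above the work surface. The arm is a fork of two bars 18 mm high, 104 mm apart, with a rubber foot 140 mm and the handle 210 mm from the hinge. A tail rod with a 54 mm steel counterweight stands square to the fork (straight up when closed) and goes down to the stand's +x side as the arm opens.
- presser (a joint): angle of the press arm, rad: about 0 closed (level, foot on the bracket), grows as the handle rises, 1.57 upright. Closed, the handle weighs about 3 N, less as it rises; the arm balances somewhere from 0.75 to 1.05 rad. Beyond, it falls open by itself, pulling 1 to 3.5 N at the handle, and must be held back: let go well before the stop it slams (over 1.2 rad/s is a slam).
- handle (a point): middle of the red round handle bar, 14 mm thick, 104 mm long, parallel to the hinge, 210 mm from it, fixed to the arm. About 90 mm above the work surface when closed. It can be pinched from above, fingers closing across it, and turns in a light grip (30 N).
- stop_post: fixed blue block 32 x 50 x 16 mm on the stand, 150 mm beyond the hinge (+x; its origin is below the hinge). On it a screw with a sprung yellow cap (5 N/mm) where the tail rests when open. Its height is set anew each time and not measured: met between 1.28 and 1.80 rad, felt as growing push at the handle. Never over 20 N on it: the arm rests with 2 to 6 N; 1 N pushed at the handle adds 1.4 N.
- bracket: green aluminium tee bracket, 0.16 kg: foot 70 x 44 x 6 mm, upright web 70 mm long, 8 mm thick, total height 50 mm. Origin: centre of the underside of the foot; web along its x axis (along the arm), z up. Sits 15 mm above the work surface at the start, under the arm's rubber foot. Grasp it across the web, from above.
- tray: white open tray, fixed, 200 (x) x 170 (y) x 35 mm high, walls and floor 5 mm thick; origin under its centre, sides parallel to its axes. It stands left or right of the press.
- parts_case: loose closed clear-grey parts case, 150 x 110 x 72 mm, origin under its centre; to be left alone
- primer_can: loose green-labelled can, 66 mm across, 115 mm high, origin under its centre; to be left alone
- screwdriver: loose screwdriver with a red grip lying on the bench; to be left alone
Not all that is in view belongs to the job. Of the things that look like the bracket, the smallest one is meant.

How it is judged:
By the outcome, as a careful person would: the job done as asked, in the order asked, and still so for the second after the job is handed in, with the robot touching nothing.
It also fails if it takes over 64 s, if anything falls off the work surface, if the arm or the gripper's body presses on something with over 40 N, if the wrist force passes 120 N, or if a joint passes its speed limit or range.

## Working session

There is one attempt and no reset: what is moved stays moved. The work goes in short steps, Python scripts to look and compute and a shell command to move; the robot and the scene stay as the last step left them, time stands still between calls to the robot, and variables do not carry over. Pictures are saved under pics/ and viewed, at most 13 in all, crops included, and the job is handed in when it is done.

```bash
mkdir -p pics
cat > h.py <<'E'
import numpy as np, cv2
from workcell import ctrl
def save(cam,fn):
    im=ctrl.get_image(cam); cv2.imwrite('pics/'+fn,im[:,:,::-1]); return im
def ray(cam,uv):
    c=ctrl.camera_info(cam); K=np.array(c['camera_matrix'],float); d=np.array(c['distortion'],float); T=np.array(c['world_from_camera'],float)
    p=cv2.undistortPoints(np.array(uv,float).reshape(-1,1,2),K,d).reshape(-1,2)
    D=np.c_[p[:,0],-p[:,1],-np.ones(len(p))]@T[:3,:3].T
    return T[:3,3],D
def at_z(cam,uv,z):
    o,D=ray(cam,uv); return o+D*((z-o[2])/D[:,2])[:,None]
def proj(cam,P):
    c=ctrl.camera_info(cam); K=np.array(c['camera_matrix'],float); d=np.array(c['distortion'],float); T=np.array(c['world_from_camera'],float)
    q=(np.array(P,float).reshape(-1,3)-T[:3,3])@T[:3,:3]
    return cv2.projectPoints(np.c_[q[:,0],-q[:,1],-q[:,2]],np.zeros(3),np.zeros(3),K,d)[0].reshape(-1,2)
def st():
    o=ctrl.get_obs()
    for k in ('t','qpos','ee_pos','orientation','ft_force','width','grasp_force'): print(k,np.round(o[k],3))
E
python3 - <<'E'
from h import *
np.set_printoptions(suppress=True,precision=2)
for c in('scene','top'):
    save(c,c+'0.png'); print(c,np.array(ctrl.camera_info(c)['world_from_camera']))
    for l in('stand','handle','bracket','tray','stop_post','hinge','parts_case','primer_can'):
        print(l,[(np.round(r['rect']).tolist(),round(r['score'],2)) for r in ctrl.look_for(c,l)])
st(); print(ctrl.hold_point_z)
E
```

```text
scene [[   0.37   -0.59    0.72 1532.1 ]
 [   0.93    0.25   -0.28 -388.74]
 [  -0.02    0.77    0.64  981.22]
 [   0.      0.      0.      1.  ]]
stand [([287.0, 198.0, 403.0, 342.0], 0.86)]
handle [([290.0, 201.0, 363.0, 264.0], 0.59)]
bracket [([245.0, 200.0, 276.0, 234.0], 0.89), ([317.0, 181.0, 335.0, 216.0], 0.85), ([309.0, 232.0, 329.0, 252.0], 0.68), ([287.0, 200.0, 399.0, 346.0], 0.17)]
tray [([157.0, 229.0, 239.0, 302.0], 0.8)]
stop_post [([354.0, 292.0, 377.0, 322.0], 0.64)]
hinge [([286.0, 198.0, 401.0, 338.0], 0.6)]
parts_case [([386.0, 181.0, 445.0, 235.0], 0.95), ([285.0, 199.0, 403.0, 342.0], 0.27)]
primer_can []
top [[   0.02    0.99   -0.14  373.87]
 [  -1.      0.02   -0.02   -2.6 ]
 [  -0.01    0.14    0.99 1233.01]
 [   0.      0.      0.      1.  ]]
stand [([295.0, 109.0, 370.0, 292.0], 0.83)]
handle [([300.0, 157.0, 358.0, 293.0], 0.68)]
bracket [([317.0, 239.0, 342.0, 272.0], 0.75), ([367.0, 309.0, 407.0, 361.0], 0.73), ([262.0, 318.0, 312.0, 364.0], 0.61), ([288.0, 110.0, 372.0, 292.0], 0.32)]
tray [([440.0, 235.0, 531.0, 334.0], 0.82)]
stop_post [([321.0, 115.0, 346.0, 138.0], 0.66), ([481.0, 156.0, 544.0, 221.0], 0.59)]
hinge []
parts_case [([152.0, 228.0, 219.0, 303.0], 0.72)]
primer_can [([486.0, 165.0, 543.0, 222.0], 0.66)]
t 0.9
qpos [ 1.24  0.42  1.63  0.    1.09 -0.02]
ee_pos [190.49 595.25 190.59]
orientation [-0.48 -3.1  -0.  ]
ft_force [-0.17 -0.61 -0.04]
width 87.651
grasp_force 0.0
18.700000000000003
```

View pics/scene0.png

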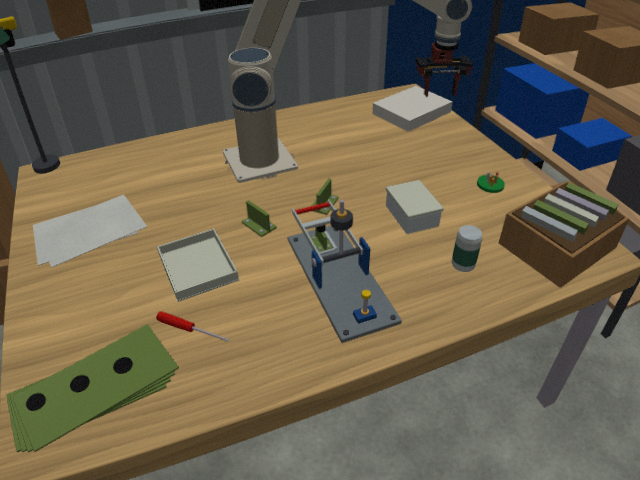

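View pics/top0.png

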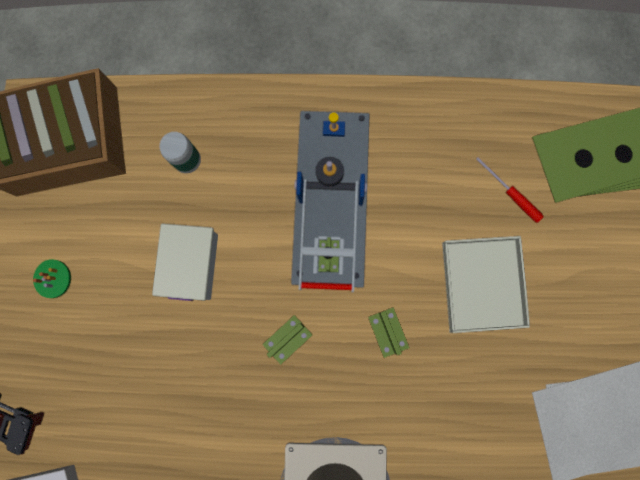

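The two pictures show the press in the middle: handle at scene (313,208), top (327,286), and yellow stop at top (334,118). The tray is at top (486,284), right of the press (-y), and the case is at top (185,262).

Bracket candidates in top:
- in the press, at (329,255)
- loose, at (287,340)
- loose, at (388,332)

By the description, the one in the press, under the foot, is meant. I'll check this with a close crop and measure the poses.

Run:
```python
from h import *
np.set_printoptions(suppress=True,precision=1)
im=cv2.imread('pics/top0.png')[220:370,250:420]; cv2.imwrite('pics/crop1.png',cv2.resize(im,None,fx=4,fy=4,interpolation=cv2.INTER_CUBIC))
print('plate',at_z('top',[(300,112),(370,114),(364,290),(292,287)],15).tolist())
print('handle top',at_z('top',[(302,285),(327,286),(352,287)],90))
print('handle scene',at_z('scene',[(297,212),(313,208),(329,205)],90))
print('tray rim',at_z('top',[(444,239),(521,237),(528,328),(452,332)],35))
print('web loose',at_z('top',[(287,340),(388,332)],25))
```

```text
plate [[846.1057983448889, 94.44065578900864, 15.0], [843.7136841911515, -66.23956574996984, 15.0], [441.7085689864724, -56.75938787541664, 15.0], [445.18796287197506, 100.26510938557863, 15.0]]
handle top [[445.3  73.5  90. ]
 [444.3  22.3  90. ]
 [443.2 -28.8  90. ]]
handle scene [[447.7 -20.5  90. ]
 [448.5  27.4  90. ]
 [453.5  74.4  90. ]]
tray rim [[ 554.1 -228.6   35. ]
 [ 561.7 -399.7   35. ]
 [ 363.8 -411.2   35. ]
 [ 354.  -245.    35. ]]
web loose [[ 330.7  107.    25. ]
 [ 352.  -109.    25. ]]
```

View pics/crop1.png

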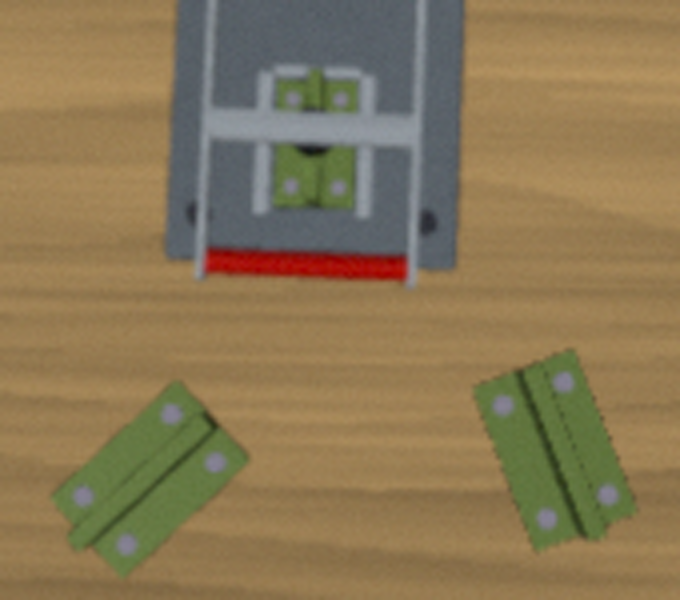

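The crop shows that the bracket in the press, under the rubber foot, is clearly smaller than the two loose ones at the bottom, so it is the one meant. I'll go above the handle.

```bash
cat >> h.py <<'E'
from scipy.spatial.transform import Rotation as Ro
def delta(pos,yaw):
    "tool-axes shift and turn to TCP pos, pointing down, tool y at world angle yaw"
    o=ctrl.get_obs(); R=Ro.from_rotvec(o['orientation'])
    T=Ro.from_matrix(np.c_[[np.sin(yaw),-np.cos(yaw),0],[np.cos(yaw),np.sin(yaw),0],[0,0,-1]])
    print('shift',np.round(R.inv().apply(np.array(pos)-o['ee_pos']),1),'turn',np.round((R.inv()*T).as_rotvec(),3))
E
python3 -c "
from h import *
delta([444,22,125],-0.019)"
python3 -m creep '[{"translation":[-50,-58,0],"angular":[0,0,0.16],"jaw":0.5},{"translation":[-100,-116,0],"angular":[0,0,0.32],"jaw":0.5},{"translation":[-150,-174,0],"angular":[0,0,0.48],"jaw":0.5},{"translation":[-200,-230,0],"angular":[0,0,0.64],"jaw":0.5},{"translation":[-250,-285,0],"angular":[0,0,0.8],"jaw":0.5},{"translation":[-300,-340,0],"angular":[0,0,0.96],"jaw":0.5},{"translation":[-350,-395,0],"angular":[0,0,1.12],"jaw":0.5},{"translation":[-380,-430,0],"angular":[0,0,1.28],"jaw":0.5}]'
python3 -c "
from h import *
delta([444,22,125],-0.019);st()"
```

```text
t: 1.9
ee_pos: [392.3, 135.6, 191.0]
orientation: [2.247, 2.194, 0.002]
ft_force: [1.1, 0.1, 0.1]
width: 44.1
grasp_force: 0.0Traceback (most recent call last):
  File "<string>", line 3, in <module>
    delta([444,22,125],-0.019)
    ~~~~~^^^^^^^^^^^^^^^^^^^^^
  File "h.py", line 23, in delta
    T=Ro.from_matrix(np.c_[[np.sin(yaw),-np.cos(yaw),0],[np.cos(yaw),np.sin(yaw),0],[0,0,-1]])
  File "scipy/spatial/transform/_rotation.pyx", line 1143, in scipy.spatial.transform._rotation.Rotation.from_matrix
ValueError: Non-positive determinant (left-handed or null coordinate frame) in rotation matrix 0: [[-0.01899886  0.99981951  0.        ]
 [-0.99981951 -0.01899886  0.        ]
 [ 0.          0.         -1.        ]].
Traceback (most recent call last):
  File "h.py", line 23, in delta
    T=Ro.from_matrix(np.c_[[np.sin(yaw),-np.cos(yaw),0],[np.cos(yaw),np.sin(yaw),0],[0,0,-1]])
  File "scipy/spatial/transform/_rotation.pyx", line 1143, in scipy.spatial.transform._rotation.Rotation.from_matrix
ValueError: Non-positive determinant (left-handed or null coordinate frame) in rotation matrix 0: [[-0.01899886  0.99981951  0.        ]
 [-0.99981951 -0.01899886  0.        ]
 [ 0.          0.         -1.        ]].
```

```bash
sed -i 's/\[np.sin(yaw),-np.cos(yaw),0\]/[-np.sin(yaw),np.cos(yaw),0]/' h.py
python3 -c "
from h import *
delta([445,22,115],-0.019);st()"
```

```text
shift [-112.4   55.4   76.1] turn [ 0.001 -0.    -0.005]
t 1.9
qpos [ 0.304  0.106  2.07  -0.     0.964  0.328]
ee_pos [392.252 135.642 191.044]
orientation [2.247e+00 2.194e+00 2.000e-03]
ft_force [1.095 0.084 0.094]
width 44.133
grasp_force 0.0
```

```bash
python3 -m creep '[{"translation":[-37,18,20],"angular":[0,0,0],"jaw":0.5},{"translation":[-74,36,45],"angular":[0,0,0],"jaw":0.5},{"translation":[-100,50,65],"angular":[0,0,0],"jaw":0.5},{"translation":[-112,55,76],"angular":[0,0,0],"jaw":0.5},{"translation":[-112,55,76],"angular":[0,0,0],"jaw":0.5},{"translation":[-112,55,76],"angular":[0,0,0],"jaw":0.5},{"translation":[-112,55,76],"angular":[0,0,0],"jaw":0.5},{"translation":[-112,55,76],"angular":[0,0,0],"jaw":0.5}]'
python3 - <<'E'
from h import *
im=save('scene','s1.png'); cv2.imwrite('pics/s1c.png',cv2.resize(im[130:350,220:460,::-1],None,fx=2.5,fy=2.5,interpolation=cv2.INTER_CUBIC))
st(); print(proj('scene',ctrl.get_obs()['ee_pos']))
E
```

```text
t: 2.9
ee_pos: [444.4, 25.0, 115.1]
orientation: [2.241, 2.201, 0.001]
ft_force: [0.3, 0.9, 0.3]
width: 43.8
grasp_force: 0.0
t 2.95
qpos [0.029 0.28  2.074 0.    0.787 0.047]
ee_pos [444.412  24.851 115.005]
orientation [2.241e+00 2.201e+00 1.000e-03]
ft_force [ 0.204 -1.146 -0.638]
width 43.827
grasp_force 0.0
[[311.42804421 200.32297607]]
```

View pics/s1c.png

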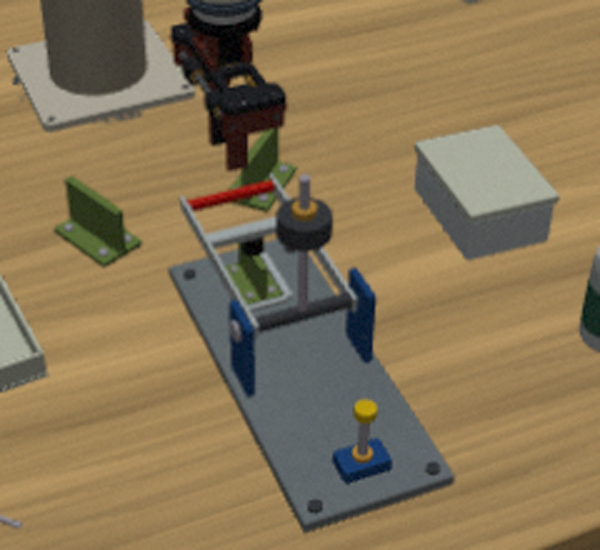

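The near finger is over the red handle bar at crop (232,193), and the arm is closed. I'll go down 46 mm and pinch.

```bash
python3 -m creep '[{"translation":[0,0,15],"angular":[0,0,0],"jaw":0.5},{"translation":[0,0,30],"angular":[0,0,0],"jaw":0.5},{"translation":[0,1,40],"angular":[0,0,0],"jaw":0.5},{"translation":[0,1,46],"angular":[0,0,0],"jaw":0.5},{"translation":[0,1,46],"angular":[0,0,0],"jaw":0.4},{"translation":[0,1,46],"angular":[0,0,0],"jaw":0.25},{"translation":[0,1,46],"angular":[0,0,0],"jaw":0.1},{"translation":[0,1,46],"angular":[0,0,0],"jaw":0}]'
python3 -m creep '[{"translation":[0,0,0],"angular":[0,0,0],"jaw":0},{"translation":[0,0,0],"angular":[0,0,0],"jaw":0},{"translation":[0,0,0],"angular":[0,0,0],"jaw":0},{"translation":[0,0,0],"angular":[0,0,0],"jaw":0},{"translation":[0,0,0],"angular":[0,0,0],"jaw":0},{"translation":[0,0,0],"angular":[0,0,0],"jaw":0},{"translation":[0,0,0],"angular":[0,0,0],"jaw":0},{"translation":[0,0,0],"angular":[0,0,0],"jaw":0}]'
python3 -c "
from h import *
st()"
```

```text
t: 3.95
ee_pos: [445.5, 24.4, 68.9]
orientation: [2.242, 2.2, 0.001]
ft_force: [0.3, -0.5, -0.0]
width: 8.7
grasp_force: 0.0
t: 4.95
ee_pos: [445.2, 24.4, 68.6]
orientation: [-2.243, -2.2, 0.0]
ft_force: [0.4, -0.9, 0.5]
width: 0.5
grasp_force: 0.0
t 4.95
qpos [0.028 0.37  2.097 0.    0.674 0.047]
ee_pos [445.242  24.35   68.563]
orientation [-2.243 -2.2    0.   ]
ft_force [ 0.38  -0.868  0.458]
width 0.504
grasp_force 0.0
```

The pinch missed the bar: the fingers shut to 0.5 mm. I'll look at why.

Run:
```python
from h import *
a=save('scene','s2.png'); b=save('top','t2.png')
A=cv2.resize(a[150:280,260:370],(400,473),interpolation=cv2.INTER_CUBIC);B=cv2.resize(b[230:360,275:385],(400,473),interpolation=cv2.INTER_CUBIC)
cv2.imwrite('pics/c2.png',np.hstack([A,B])[:,:,::-1])
```

```text
(no output)
```

View pics/c2.png

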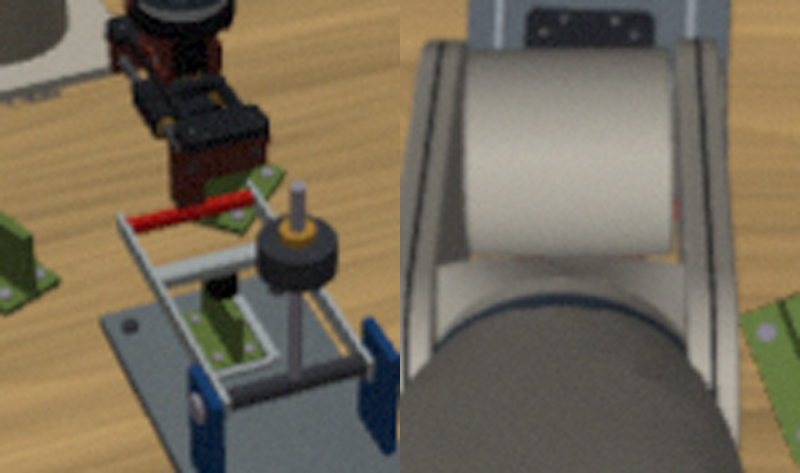

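Run:
```python
from h import *
a=cv2.imread('pics/s2.png'); t=cv2.imread('pics/top0.png')
def red(im,x0,y0,x1,y1):
    c=im[y0:y1,x0:x1].astype(int); m=(c[...,2]>120)&(c[...,1]<70)&(c[...,0]<70); ys,xs=np.nonzero(m); 
    return [(x+x0,round(ys[xs==x].mean()+y0,1),int((xs==x).sum())) for x in np.unique(xs)][::6]
print('scene s2',red(a,285,190,345,225)); print('scene0',red(cv2.imread('pics/scene0.png'),285,190,345,225)); print('top0',red(t,295,275,360,300))
P=[[445.2,24.4,68.6],[444.5,24,88],[444.5,72,88],[444.5,-28,88],[470,24,88]]
print(proj('scene',P).round(1).tolist()); print(proj('top',P).round(1).tolist())
```

```text
scene s2 [(np.int64(295), np.float64(210.0), 1), (np.int64(301), np.float64(209.5), 2), (np.int64(307), np.float64(208.0), 3), (np.int64(316), np.float64(206.0), 1), (np.int64(322), np.float64(204.5), 2), (np.int64(328), np.float64(203.0), 3)]
scene0 [(np.int64(295), np.float64(210.0), 1), (np.int64(301), np.float64(209.5), 2), (np.int64(307), np.float64(208.0), 3), (np.int64(313), np.float64(206.5), 2), (np.int64(319), np.float64(205.0), 3), (np.int64(325), np.float64(203.5), 2)]
top0 [(np.int64(301), np.float64(286.5), 2), (np.int64(307), np.float64(285.5), 6), (np.int64(313), np.float64(285.5), 6), (np.int64(319), np.float64(285.5), 6), (np.int64(325), np.float64(286.0), 5), (np.int64(331), np.float64(286.5), 6), (np.int64(337), np.float64(286.5), 6), (np.int64(343), np.float64(286.5), 6), (np.int64(349), np.float64(287.0), 5)]
[[311.7, 213.6], [311.4, 208.1], [327.0, 204.0], [294.1, 212.6], [314.7, 213.2]]
[[326.2, 286.2], [326.2, 285.9], [302.8, 285.5], [351.6, 286.4], [326.5, 273.5]]
```

Run:
```python
from h import *
def crop(fn,P,cx,cy):
    im=cv2.imread('pics/'+fn)[cy-40:cy+40,cx-33:cx+33]; s=6; im=cv2.resize(im,None,fx=4,fy=s,interpolation=cv2.INTER_NEAREST)
    im=cv2.resize(cv2.imread('pics/'+fn)[cy-50:cy+50,cx-33:cx+33],None,fx=4,fy=4,interpolation=cv2.INTER_CUBIC)
    for u,v in proj('scene',P): cv2.circle(im,(int((u-cx+33)*4+2),int((v-cy+50)*4+2)),3,(255,255,0),-1)
    return im
y0=np.array([.302,.953,0]);y1=np.array([1,-.019,0])
p0=np.array([190.5,595.2,190.6]);p1=np.array([444.4,24.9,115]);p2=np.array([445.2,24.4,68.6])
A=crop('scene0.png',[p0,p0-44*y0,p0+44*y0],445,80);B=crop('s1.png',[p1,p1-22*y1,p1+22*y1],315,190);C=crop('s2.png',[p2,p2+[0,0,18.7]],315,195)
cv2.imwrite('pics/c3.png',np.hstack([A,B,C]))
```

```text
(no output)
```

View pics/c3.png

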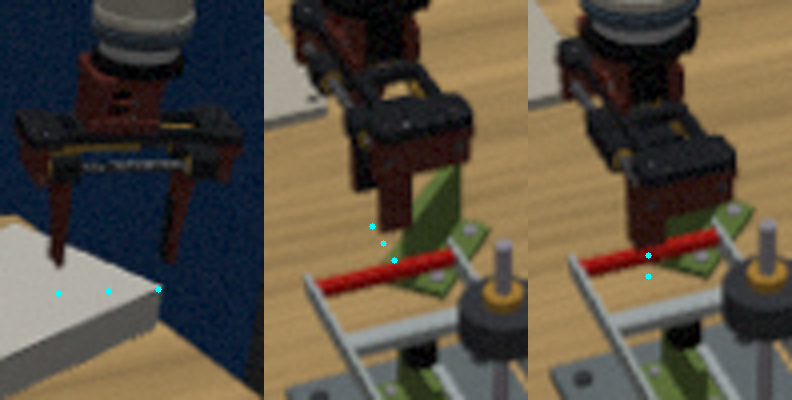

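The marks show the true fingertips about 7 px above the reported TCP in every pose, both at the start and here. The reported z is therefore about 27 mm too low, and the fingers shut just above the bar. I'll go up, open, and come down 27 mm lower than before.

```bash
python3 -m creep '[{"translation":[0,0,-15],"angular":[0,0,0],"jaw":0},{"translation":[0,0,-25],"angular":[0,0,0],"jaw":0.2},{"translation":[0,0,-25],"angular":[0,0,0],"jaw":0.5},{"translation":[0,0,-25],"angular":[0,0,0],"jaw":0.5},{"translation":[0,0,-25],"angular":[0,0,0],"jaw":0.5},{"translation":[0,0,-15],"angular":[0,0,0],"jaw":0.5},{"translation":[0,0,-5],"angular":[0,0,0],"jaw":0.5},{"translation":[0,0,5],"angular":[0,0,0],"jaw":0.5}]'
python3 -m creep '[{"translation":[0,0,7],"angular":[0,0,0],"jaw":0.5},{"translation":[0,0,14],"angular":[0,0,0],"jaw":0.5},{"translation":[0,0,19],"angular":[0,0,0],"jaw":0.5},{"translation":[0,0,19],"angular":[0,0,0],"jaw":0.4},{"translation":[0,0,19],"angular":[0,0,0],"jaw":0.25},{"translation":[0,0,19],"angular":[0,0,0],"jaw":0.1},{"translation":[0,0,19],"angular":[0,0,0],"jaw":0},{"translation":[0,0,19],"angular":[0,0,0],"jaw":0}]'
python3 - <<'E'
from h import *
st()
im=save('scene','s3.png');cv2.imwrite('pics/c4.png',cv2.resize(im[150:280,250:390,::-1],None,fx=4,fy=4,interpolation=cv2.INTER_CUBIC))
E
```

```text
t: 6.05
ee_pos: [444.9, 24.3, 62.5]
orientation: [-2.242, -2.2, 0.001]
ft_force: [0.4, -0.1, 0.9]
width: 43.8
grasp_force: 0.0
t: 7.05
ee_pos: [444.0, 24.4, 44.7]
orientation: [-2.241, -2.199, 0.002]
ft_force: [-4.2, 0.3, 4.9]
width: 13.1
grasp_force: 30.0
t 7.05
qpos [0.028 0.418 2.108 0.    0.618 0.047]
ee_pos [443.986  24.368  44.659]
orientation [-2.241e+00 -2.199e+00  2.000e-03]
ft_force [-4.165  0.268  4.9  ]
width 13.083
grasp_force 30.001
```

View pics/c4.png

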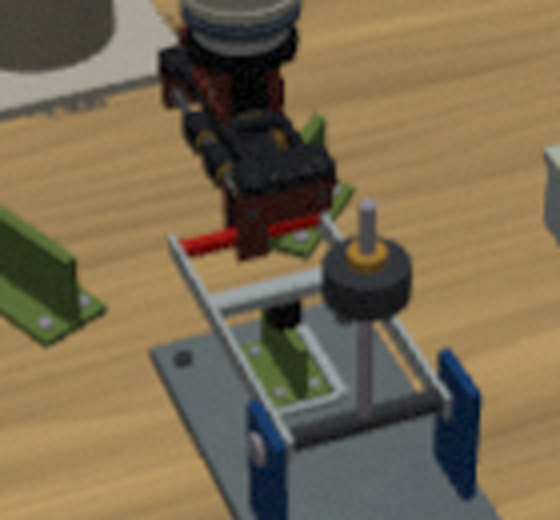

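The near finger is now in front of the red bar at crop (255,240), width is 13 mm and grip is 30 N, so the handle is held. I'll start the arc.

```bash
python3 -m creep '[{"translation":[0,0,-4],"angular":[0,0,0],"jaw":0},{"translation":[0,0.5,-11],"angular":[0,0,0],"jaw":0},{"translation":[0,1,-19],"angular":[0,0,0],"jaw":0},{"translation":[0,2,-27],"angular":[0,0,0],"jaw":0},{"translation":[0,3,-35],"angular":[0,0,0],"jaw":0},{"translation":[0,4.5,-43],"angular":[0,0,0],"jaw":0},{"translation":[0,6.5,-51.5],"angular":[0,0,0],"jaw":0},{"translation":[0,8.5,-59],"angular":[0,0,0],"jaw":0}]'
cat >> h.py <<'E'
def arc():
    o=ctrl.get_obs(); print('t',round(o['t'],2),np.round(o['ee_pos'],1),'F',np.round(o['ft_force'],1),'w',round(o['width'],1),'g',round(o['grasp_force'],1))
E
python3 -c "
from h import *
arc()"
```

```text
t: 8.1
ee_pos: [451.7, 24.2, 103.8]
orientation: [-2.241, -2.198, 0.004]
ft_force: [-6.8, -0.4, -2.5]
width: 13.2
grasp_force: 30.0
t 8.1 [451.7  24.2 103.8] F [-6.8 -0.4 -2.5] w 13.2 g 30.0
```

```bash
python3 -m creep '[{"translation":[0,2.2,-9],"angular":[0,0,0],"jaw":0},{"translation":[0,5.5,-19],"angular":[0,0,0],"jaw":0},{"translation":[0,10.3,-30.4],"angular":[0,0,0],"jaw":0},{"translation":[0,16,-41.6],"angular":[0,0,0],"jaw":0},{"translation":[0,22.3,-52.5],"angular":[0,0,0],"jaw":0},{"translation":[0,29.3,-63],"angular":[0,0,0],"jaw":0},{"translation":[0,37,-73],"angular":[0,0,0],"jaw":0},{"translation":[0,45.2,-82.6],"angular":[0,0,0],"jaw":0}]'
python3 -c "
from h import *
arc()"
```

```text
t: 9.1
ee_pos: [494.4, 23.3, 186.8]
orientation: [-2.238, -2.196, 0.01]
ft_force: [-17.8, 0.2, 12.8]
width: 12.9
grasp_force: 30.0
t 9.1 [494.4  23.3 186.8] F [-17.8   0.2  12.8] w 12.9 g 30.0
```

```bash
python3 -m creep '[{"translation":[0,-0.3,-5.2],"angular":[0,0,0],"jaw":0},{"translation":[0,7,-12.8],"angular":[0,0,0],"jaw":0},{"translation":[0,14.6,-20],"angular":[0,0,0],"jaw":0},{"translation":[0,22.6,-26.8],"angular":[0,0,0],"jaw":0},{"translation":[0,30.9,-33.2],"angular":[0,0,0],"jaw":0},{"translation":[0,39.6,-39.2],"angular":[0,0,0],"jaw":0},{"translation":[0,48.5,-44.7],"angular":[0,0,0],"jaw":0},{"translation":[0,57.7,-49.8],"angular":[0,0,0],"jaw":0}]'
python3 -c "
from h import *
arc()"
```

```text
t: 10.1
ee_pos: [557.7, 21.9, 236.7]
orientation: [2.242, 2.2, 0.001]
ft_force: [-2.5, -2.8, 1.6]
width: 13.0
grasp_force: 30.0
t 10.1 [557.7  21.9 236.7] F [-2.5 -2.8  1.6] w 13.0 g 30.0
```

```bash
python3 -m creep '[{"translation":[0,5.6,-2.8],"angular":[0,0,0],"jaw":0},{"translation":[0,9.4,-4.6],"angular":[0,0,0],"jaw":0},{"translation":[0,13.2,-6.3],"angular":[0,0,0],"jaw":0},{"translation":[0,17.1,-8],"angular":[0,0,0],"jaw":0},{"translation":[0,21,-9.5],"angular":[0,0,0],"jaw":0},{"translation":[0,24.9,-11],"angular":[0,0,0],"jaw":0},{"translation":[0,28.9,-12.4],"angular":[0,0,0],"jaw":0},{"translation":[0,32.9,-13.7],"angular":[0,0,0],"jaw":0}]'
python3 -c "
from h import *
arc()"
```

```text
t: 11.1
ee_pos: [589.9, 21.5, 249.8]
orientation: [2.242, 2.2, 0.0]
ft_force: [-0.9, -4.6, 0.1]
width: 13.2
grasp_force: 30.0
t 11.1 [589.9  21.5 249.8] F [-0.9 -4.6  0.1] w 13.2 g 30.0
```

```bash
cat > chk.py <<'E'
import sys
from h import *
arc(); sys.exit(ctrl.get_obs()['ft_force'][0]<-3.2)
E
python3 -m creep '[{"translation":[0,0.8,-0.3],"angular":[0,0,0],"jaw":0},{"translation":[-0.3,1.6,-0.5],"angular":[0,0,0],"jaw":0},{"translation":[-0.5,2.4,-0.8],"angular":[0,0,0],"jaw":0},{"translation":[-1,3.2,-1],"angular":[0,0,0],"jaw":0},{"translation":[-1,4,-1.3],"angular":[0,0,0],"jaw":0},{"translation":[-1,5,-1.5],"angular":[0,0,0],"jaw":0},{"translation":[-1,5,-1.5],"angular":[0,0,0],"jaw":0},{"translation":[-1,5,-1.5],"angular":[0,0,0],"jaw":0}]' >/dev/null && python3 chk.py && python3 -m creep '[{"translation":[0,0.8,-0.2],"angular":[0,0,0],"jaw":0},{"translation":[0,1.6,-0.4],"angular":[0,0,0],"jaw":0},{"translation":[0,2.4,-0.7],"angular":[0,0,0],"jaw":0},{"translation":[0,3.2,-0.9],"angular":[0,0,0],"jaw":0},{"translation":[0,4,-1.1],"angular":[0,0,0],"jaw":0},{"translation":[0,5,-1.4],"angular":[0,0,0],"jaw":0},{"translation":[0,5,-1.4],"angular":[0,0,0],"jaw":0},{"translation":[0,5,-1.4],"angular":[0,0,0],"jaw":0}]' >/dev/null && python3 chk.py && python3 -m creep '[{"translation":[0,0.8,-0.2],"angular":[0,0,0],"jaw":0},{"translation":[0,1.6,-0.4],"angular":[0,0,0],"jaw":0},{"translation":[0,2.4,-0.6],"angular":[0,0,0],"jaw":0},{"translation":[0,3.2,-0.8],"angular":[0,0,0],"jaw":0},{"translation":[0,4,-1],"angular":[0,0,0],"jaw":0},{"translation":[0,5,-1.3],"angular":[0,0,0],"jaw":0},{"translation":[0,5,-1.3],"angular":[0,0,0],"jaw":0},{"translation":[0,5,-1.3],"angular":[0,0,0],"jaw":0}]' >/dev/null && python3 chk.py
```

```text
t 12.1 [594.8  21.3 251.4] F [-0.2  5.6  0.3] w 13.4 g 30.0False
```

```bash
sed -i 's/sys.exit(\(.*\))$/sys.exit(int(\1))/' chk.py
python3 -m creep '[{"translation":[0.4,0.8,-0.2],"angular":[0,0,0],"jaw":0},{"translation":[0.4,1.6,-0.4],"angular":[0,0,0],"jaw":0},{"translation":[0.4,2.4,-0.7],"angular":[0,0,0],"jaw":0},{"translation":[0.4,3.2,-0.9],"angular":[0,0,0],"jaw":0},{"translation":[0.4,4,-1.1],"angular":[0,0,0],"jaw":0},{"translation":[0.4,5,-1.4],"angular":[0,0,0],"jaw":0},{"translation":[0.4,5,-1.4],"angular":[0,0,0],"jaw":0},{"translation":[0.4,5,-1.4],"angular":[0,0,0],"jaw":0}]' >/dev/null && python3 chk.py && python3 -m creep '[{"translation":[0,0.8,-0.2],"angular":[0,0,0],"jaw":0},{"translation":[0,1.6,-0.4],"angular":[0,0,0],"jaw":0},{"translation":[0,2.4,-0.6],"angular":[0,0,0],"jaw":0},{"translation":[0,3.2,-0.8],"angular":[0,0,0],"jaw":0},{"translation":[0,4,-1],"angular":[0,0,0],"jaw":0},{"translation":[0,5,-1.3],"angular":[0,0,0],"jaw":0},{"translation":[0,5,-1.3],"angular":[0,0,0],"jaw":0},{"translation":[0,5,-1.3],"angular":[0,0,0],"jaw":0}]' >/dev/null && python3 chk.py && python3 -m creep '[{"translation":[0,0.8,-0.2],"angular":[0,0,0],"jaw":0},{"translation":[0,1.6,-0.4],"angular":[0,0,0],"jaw":0},{"translation":[0,2.4,-0.5],"angular":[0,0,0],"jaw":0},{"translation":[0,3.2,-0.7],"angular":[0,0,0],"jaw":0},{"translation":[0,4,-0.9],"angular":[0,0,0],"jaw":0},{"translation":[0,5,-1.1],"angular":[0,0,0],"jaw":0},{"translation":[0,5,-1.1],"angular":[0,0,0],"jaw":0},{"translation":[0,5,-1.1],"angular":[0,0,0],"jaw":0}]' >/dev/null && python3 chk.py
```

```text
t 13.1 [599.7  20.9 252.7] F [-0.1  4.8  1.9] w 13.2 g 30.0
t 14.1 [604.7  20.6 253.8] F [1.7 3.7 1.4] w 13.1 g 30.0
t 15.1 [609.6  20.5 255. ] F [-0.3  1.5  0.9] w 13.1 g 30.0
```

```bash
python3 -m creep '[{"translation":[0,0.8,-0.2],"angular":[0,0,0],"jaw":0},{"translation":[0,1.6,-0.4],"angular":[0,0,0],"jaw":0},{"translation":[0,2.4,-0.5],"angular":[0,0,0],"jaw":0},{"translation":[0,3.2,-0.7],"angular":[0,0,0],"jaw":0},{"translation":[0,4,-0.9],"angular":[0,0,0],"jaw":0},{"translation":[0,5,-1],"angular":[0,0,0],"jaw":0},{"translation":[0,5,-1],"angular":[0,0,0],"jaw":0},{"translation":[0,5,-1],"angular":[0,0,0],"jaw":0}]' >/dev/null && python3 chk.py && python3 -m creep '[{"translation":[0,0.8,-0.2],"angular":[0,0,0],"jaw":0},{"translation":[0,1.6,-0.3],"angular":[0,0,0],"jaw":0},{"translation":[0,2.4,-0.4],"angular":[0,0,0],"jaw":0},{"translation":[0,3.2,-0.6],"angular":[0,0,0],"jaw":0},{"translation":[0,4,-0.7],"angular":[0,0,0],"jaw":0},{"translation":[0,5,-0.9],"angular":[0,0,0],"jaw":0},{"translation":[0,5,-0.9],"angular":[0,0,0],"jaw":0},{"translation":[0,5,-0.9],"angular":[0,0,0],"jaw":0}]' >/dev/null && python3 chk.py && python3 -m creep '[{"translation":[0,0.8,-0.1],"angular":[0,0,0],"jaw":0},{"translation":[0,1.6,-0.3],"angular":[0,0,0],"jaw":0},{"translation":[0,2.4,-0.4],"angular":[0,0,0],"jaw":0},{"translation":[0,3.2,-0.5],"angular":[0,0,0],"jaw":0},{"translation":[0,4,-0.6],"angular":[0,0,0],"jaw":0},{"translation":[0,5,-0.8],"angular":[0,0,0],"jaw":0},{"translation":[0,5,-0.8],"angular":[0,0,0],"jaw":0},{"translation":[0,5,-0.8],"angular":[0,0,0],"jaw":0}]' >/dev/null && python3 chk.py && python3 -m creep '[{"translation":[0,0.8,-0.1],"angular":[0,0,0],"jaw":0},{"translation":[0,1.6,-0.2],"angular":[0,0,0],"jaw":0},{"translation":[0,2.4,-0.3],"angular":[0,0,0],"jaw":0},{"translation":[0,3.2,-0.4],"angular":[0,0,0],"jaw":0},{"translation":[0,4,-0.5],"angular":[0,0,0],"jaw":0},{"translation":[0,5,-0.6],"angular":[0,0,0],"jaw":0},{"translation":[0,5,-0.6],"angular":[0,0,0],"jaw":0},{"translation":[0,5,-0.6],"angular":[0,0,0],"jaw":0}]' >/dev/null && python3 chk.py
```

```text
t 16.1 [614.6  20.3 256.1] F [ 1.1 -2.3 -0.7] w 13.4 g 30.0
t 17.1 [619.6  20.2 256.8] F [ 0.4 -5.6 -0.5] w 13.2 g 30.0
t 18.1 [624.7  20.2 257.6] F [ 1.  -5.1 -0.8] w 13.1 g 30.0
t 19.1 [629.8  20.1 258.3] F [ 1.2 -4.5 -0.8] w 13.1 g 30.0
```

```bash
sed -i 's/<-3.2/<-1.8/' chk.py
python3 -m creep '[{"translation":[-0.4,0.8,-0.1],"angular":[0,0,0],"jaw":0},{"translation":[-0.4,1.6,-0.2],"angular":[0,0,0],"jaw":0},{"translation":[-0.4,2.4,-0.3],"angular":[0,0,0],"jaw":0},{"translation":[-0.4,3.2,-0.4],"angular":[0,0,0],"jaw":0},{"translation":[-0.4,4,-0.5],"angular":[0,0,0],"jaw":0},{"translation":[-0.4,5,-0.5],"angular":[0,0,0],"jaw":0},{"translation":[-0.4,5,-0.5],"angular":[0,0,0],"jaw":0},{"translation":[-0.4,5,-0.5],"angular":[0,0,0],"jaw":0}]' >/dev/null && python3 chk.py && python3 -m creep '[{"translation":[0,0.8,-0.1],"angular":[0,0,0],"jaw":0},{"translation":[0,1.6,-0.1],"angular":[0,0,0],"jaw":0},{"translation":[0,2.4,-0.2],"angular":[0,0,0],"jaw":0},{"translation":[0,3.2,-0.3],"angular":[0,0,0],"jaw":0},{"translation":[0,4,-0.3],"angular":[0,0,0],"jaw":0},{"translation":[0,5,-0.4],"angular":[0,0,0],"jaw":0},{"translation":[0,5,-0.4],"angular":[0,0,0],"jaw":0},{"translation":[0,5,-0.4],"angular":[0,0,0],"jaw":0}]' >/dev/null && python3 chk.py && python3 -m creep '[{"translation":[0,0.8,-0.1],"angular":[0,0,0],"jaw":0},{"translation":[0,1.6,-0.1],"angular":[0,0,0],"jaw":0},{"translation":[0,2.4,-0.2],"angular":[0,0,0],"jaw":0},{"translation":[0,3.2,-0.2],"angular":[0,0,0],"jaw":0},{"translation":[0,4,-0.2],"angular":[0,0,0],"jaw":0},{"translation":[0,5,-0.3],"angular":[0,0,0],"jaw":0},{"translation":[0,5,-0.3],"angular":[0,0,0],"jaw":0},{"translation":[0,5,-0.3],"angular":[0,0,0],"jaw":0}]' >/dev/null && python3 chk.py && python3 -m creep '[{"translation":[0,0.8,0],"angular":[0,0,0],"jaw":0},{"translation":[0,1.6,0],"angular":[0,0,0],"jaw":0},{"translation":[0,2.4,-0.1],"angular":[0,0,0],"jaw":0},{"translation":[0,3.2,-0.1],"angular":[0,0,0],"jaw":0},{"translation":[0,4,-0.1],"angular":[0,0,0],"jaw":0},{"translation":[0,5,-0.2],"angular":[0,0,0],"jaw":0},{"translation":[0,5,-0.2],"angular":[0,0,0],"jaw":0},{"translation":[0,5,-0.2],"angular":[0,0,0],"jaw":0}]' >/dev/null && python3 chk.py
```

```text
t 20.1 [634.5  20.  258.9] F [0.  0.3 0.5] w 13.4 g 30.0
t 21.1 [638.4  19.9 259.2] F [-6.5  1.3  4.7] w 13.4 g 30.0
```

Fx went from about +1 to −6.5 N and the arm lagged by 1.6 mm: the stop is felt at about 1.50 rad. I'll ease back to nearly zero push and verify.

```bash
python3 -m creep '[{"translation":[0,-0.5,0],"angular":[0,0,0],"jaw":0},{"translation":[0,-1,0],"angular":[0,0,0],"jaw":0},{"translation":[0,-1.5,0.2],"angular":[0,0,0],"jaw":0},{"translation":[0,-2,0.3],"angular":[0,0,0],"jaw":0},{"translation":[0,-2,0.3],"angular":[0,0,0],"jaw":0},{"translation":[0,-2,0.3],"angular":[0,0,0],"jaw":0},{"translation":[0,-2,0.3],"angular":[0,0,0],"jaw":0},{"translation":[0,-2,0.3],"angular":[0,0,0],"jaw":0}]' >/dev/null
python3 - <<'E'
from h import *
arc(); im=save('scene','s5.png');cv2.imwrite('pics/c5.png',cv2.resize(im[150:350,260:420,::-1],None,fx=3,fy=3,interpolation=cv2.INTER_CUBIC))
E
```

```text
t 22.1 [637.2  19.9 259.1] F [-5.2  1.5  5.2] w 13.0 g 30.0
```

View pics/c5.png

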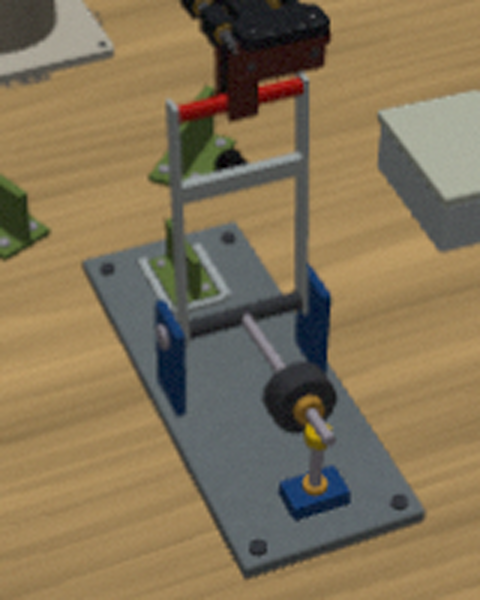

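The tail rod rests on the yellow cap at crop (317,435). I'll ease slightly more, then open and rise.

```bash
python3 -m creep '[{"translation":[0,-0.6,0],"angular":[0,0,0],"jaw":0},{"translation":[0,-1.2,0.2],"angular":[0,0,0],"jaw":0},{"translation":[0,-1.2,0.2],"angular":[0,0,0],"jaw":0},{"translation":[0,-1.2,0.2],"angular":[0,0,0],"jaw":0.25},{"translation":[0,-1.2,0.2],"angular":[0,0,0],"jaw":0.4},{"translation":[0,-1.2,0.2],"angular":[0,0,0],"jaw":0.5},{"translation":[0,-1.2,0.2],"angular":[0,0,0],"jaw":0.5},{"translation":[0,-1.2,0.2],"angular":[0,0,0],"jaw":0.5}]' ; python3 -m creep '[{"translation":[0,0,-10],"angular":[0,0,0],"jaw":0.5},{"translation":[0,0,-25],"angular":[0,0,0],"jaw":0.5},{"translation":[0,0,-45],"angular":[0,0,0],"jaw":0.5},{"translation":[0,-20,-60],"angular":[0,0,0],"jaw":0.5},{"translation":[0,-60,-60],"angular":[0,0,0],"jaw":0.5},{"translation":[0,-110,-60],"angular":[0,0,0],"jaw":0.5},{"translation":[0,-160,-60],"angular":[0,0,0],"jaw":0.5},{"translation":[0,-200,-60],"angular":[0,0,0],"jaw":0.5}]'
python3 - <<'E'
from h import *
arc(); im=save('top','t6.png');b=save('scene','s6.png')
A=cv2.resize(im[90:330,250:400],(375,600));B=cv2.resize(b[140:340,260:400],(420,600));cv2.imwrite('pics/c6.png',np.hstack([A,B])[:,:,::-1])
print([(np.round(r['rect']).tolist(),round(r['score'],2)) for r in ctrl.look_for('top','bracket')])
E
```

```text
t: 23.15
ee_pos: [636.4, 19.7, 258.6]
orientation: [2.242, 2.2, 0.0]
ft_force: [0.3, 0.5, 0.0]
width: 44.1
grasp_force: 0.0
t: 24.15
ee_pos: [434.9, 23.6, 319.9]
orientation: [2.242, 2.199, 0.002]
ft_force: [0.1, -0.6, -0.2]
width: 43.9
grasp_force: 0.0
t 24.15 [434.9  23.6 319.9] F [ 0.1 -0.6 -0.2] w 43.9 g 0.0
[([276.0, 319.0, 303.0, 363.0], 0.87), ([377.0, 312.0, 409.0, 358.0], 0.63)]
```

View pics/c6.png

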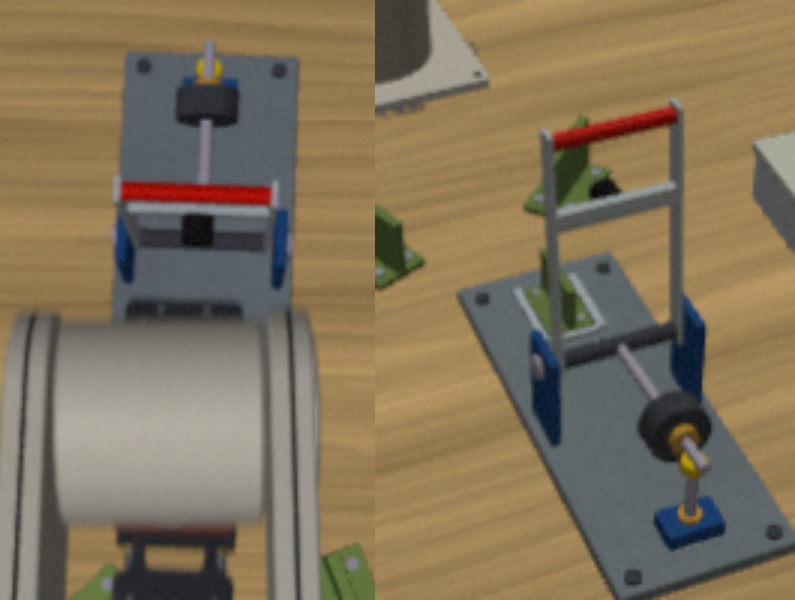

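The arm rests open by itself: the tail is on the yellow cap at crop (690,465) with no robot contact. Next I'll locate the bracket web from the first top picture and the new scene picture.

```bash
python3 - <<'E'
from h import *
np.set_printoptions(suppress=True,precision=1)
# web top ends in top0 crop1 (4x): far end (316,70), near end (313,203)
e=at_z('top',[(250+316/4,220+70/4),(250+313/4,220+203/4)],65); print(e, e.mean(0))
# fence outline (crop): corners at z=20
f=at_z('top',[(250+265/4,220+72/4),(250+370/4,220+75/4),(250+362/4,220+215/4),(250+259/4,220+212/4)],20); print(f,f.mean(0))
# scene s6: web top ends seen at c6 (545,250),(572,290) -> 3x crop
s=at_z('scene',[(260+(545-375)/3,140+250/3),(260+(572-375)/3,140+290/3)],65); print(s)
delta([512,20.5,80],-0.019-np.pi/2)
E
python3 -m creep '[{"translation":[0,5,0],"angular":[0,0,0.18],"jaw":0.5},{"translation":[0,15,10],"angular":[0,0,0.36],"jaw":0.5},{"translation":[0,25,30],"angular":[0,0,0.54],"jaw":0.5},{"translation":[0,35,60],"angular":[0,0,0.72],"jaw":0.5},{"translation":[0,45,90],"angular":[0,0,0.9],"jaw":0.5},{"translation":[0,60,130],"angular":[0,0,1.08],"jaw":0.5},{"translation":[0,70,170],"angular":[0,0,1.26],"jaw":0.5},{"translation":[0,76,210],"angular":[0,0,1.44],"jaw":0.5}]'
```

```text
[[548.3  20.8  65. ]
 [477.9  20.9  65. ]] [513.1  20.8  65. ]
[[553.5  49.7  20. ]
 [552.8  -8.   20. ]
 [475.8  -5.   20. ]
 [476.4  51.1  20. ]] [514.6  21.9  20. ]
[[487.4  22.3  65. ]
 [550.   23.1  65. ]]
shift [ -1.7  75.6 240.5] turn [ 0.  -0.   1.6]
t: 25.3
ee_pos: [515.0, 22.0, 107.7]
orientation: [3.137, 0.166, 0.004]
ft_force: [-0.4, -0.5, -0.0]
width: 44.1
grasp_force: 0.0
```

```bash
python3 -c "
from h import *
delta([513,21.2,5],-0.019-np.pi/2)"
```

```text
shift [ -2.3   0.6 102.7] turn [ 0.    -0.002  0.125]
```

```bash
python3 -m creep '[{"translation":[-2,0.5,20],"angular":[0,0,0.125],"jaw":0.5},{"translation":[-2,0.5,40],"angular":[0,0,0.125],"jaw":0.5},{"translation":[-2,0.5,58],"angular":[0,0,0.125],"jaw":0.5},{"translation":[-2,0.5,74],"angular":[0,0,0.125],"jaw":0.5},{"translation":[-2,0.5,86],"angular":[0,0,0.125],"jaw":0.5},{"translation":[-2,0.5,94],"angular":[0,0,0.125],"jaw":0.5},{"translation":[-2,0.5,99],"angular":[0,0,0.125],"jaw":0.5},{"translation":[-2,0.5,102],"angular":[0,0,0.125],"jaw":0.5}]'
python3 -m creep '[{"translation":[0,0,0],"angular":[0,0,0],"jaw":0.4},{"translation":[0,0,0],"angular":[0,0,0],"jaw":0.3},{"translation":[0,0,0],"angular":[0,0,0],"jaw":0.2},{"translation":[0,0,0],"angular":[0,0,0],"jaw":0.15},{"translation":[0,0,0],"angular":[0,0,0],"jaw":0.1},{"translation":[0,0,0],"angular":[0,0,0],"jaw":0},{"translation":[0,0,0],"angular":[0,0,0],"jaw":0},{"translation":[0,0,0],"angular":[0,0,0],"jaw":0}]'
```

```text
t: 26.3
ee_pos: [510.6, 21.4, 6.7]
orientation: [-3.142, 0.021, -0.001]
ft_force: [-0.6, -0.5, -0.7]
width: 44.0
grasp_force: 0.0
t: 27.3
ee_pos: [510.6, 22.0, 6.8]
orientation: [-3.141, 0.022, -0.001]
ft_force: [0.2, 5.3, 1.1]
width: 7.8
grasp_force: 30.0
```

```bash
python3 -m creep '[{"translation":[0,0,-4],"angular":[0,0,0],"jaw":0},{"translation":[0,0,-10],"angular":[0,0,0],"jaw":0},{"translation":[0,0,-20],"angular":[0,0,0],"jaw":0},{"translation":[0,0,-35],"angular":[0,0,0],"jaw":0},{"translation":[0,0,-50],"angular":[0,0,0],"jaw":0},{"translation":[0,0,-65],"angular":[0,0,0],"jaw":0},{"translation":[0,0,-80],"angular":[0,0,0],"jaw":0},{"translation":[0,0,-90],"angular":[0,0,0],"jaw":0}]'; python3 -c "
from h import *
delta([458,-321,97],-0.019-np.pi/2)"
```

```text
t: 28.3
ee_pos: [510.8, 21.4, 98.0]
orientation: [3.142, -0.021, 0.002]
ft_force: [0.9, -0.3, -2.2]
width: 7.8
grasp_force: 30.0
shift [-48.3 343.    0.9] turn [ 0.    -0.001  0.006]
```

```bash
python3 -m creep '[{"translation":[-3,20,0],"angular":[0,0,0],"jaw":0},{"translation":[-9,60,0],"angular":[0,0,0],"jaw":0},{"translation":[-15,105,0],"angular":[0,0,-0.02],"jaw":0},{"translation":[-22,155,0],"angular":[0,0,-0.04],"jaw":0},{"translation":[-30,205,0],"angular":[0,0,-0.06],"jaw":0},{"translation":[-37,255,0],"angular":[0,0,-0.07],"jaw":0},{"translation":[-43,300,0],"angular":[0,0,-0.07],"jaw":0},{"translation":[-46,325,0],"angular":[0,0,-0.07],"jaw":0}]'
python3 - <<'E'
from h import *
delta([458,-321,-3],-0.019-np.pi/2+.07)
im=save('scene','s7.png');cv2.imwrite('pics/c7.png',cv2.resize(im[140:340,120:320,::-1],None,fx=3,fy=3,interpolation=cv2.INTER_CUBIC))
E
```

```text
t: 29.3
ee_pos: [459.5, -305.2, 96.9]
orientation: [3.14, 0.086, 0.0]
ft_force: [0.7, 0.6, -1.8]
width: 8.0
grasp_force: 30.0
shift [-2.4 15.7 99.9] turn [ 0.    -0.     0.004]
```

View pics/c7.png

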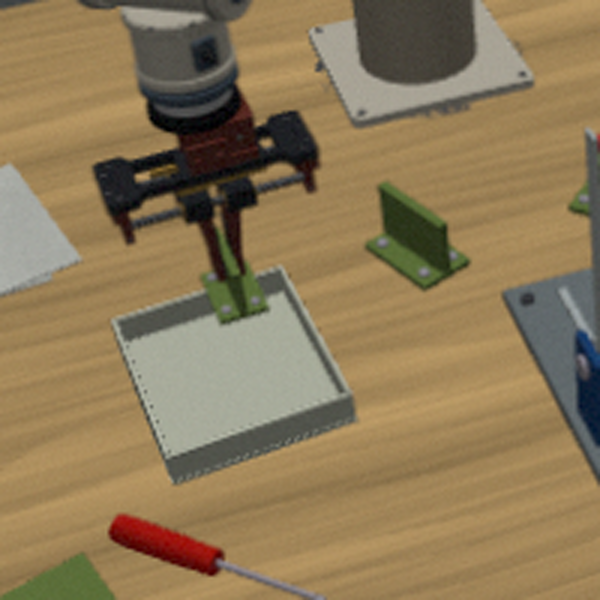

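The bracket is held upright over the tray at crop (238,290). I'll go down to about 6 mm above the floor, then down slowly until touch.

```bash
python3 -m creep '[{"translation":[-1,6,8],"angular":[0,0,0],"jaw":0},{"translation":[-2,12,22],"angular":[0,0,0],"jaw":0},{"translation":[-2,15,40],"angular":[0,0,0],"jaw":0},{"translation":[-2,15,58],"angular":[0,0,0],"jaw":0},{"translation":[-2,15,74],"angular":[0,0,0],"jaw":0},{"translation":[-2,15,85],"angular":[0,0,0],"jaw":0},{"translation":[-2,15,92],"angular":[0,0,0],"jaw":0},{"translation":[-2,15,94],"angular":[0,0,0],"jaw":0}]'; python3 -m creep '[{"translation":[0,0,1],"angular":[0,0,0],"jaw":0},{"translation":[0,0,2],"angular":[0,0,0],"jaw":0},{"translation":[0,0,3],"angular":[0,0,0],"jaw":0},{"translation":[0,0,4],"angular":[0,0,0],"jaw":0},{"translation":[0,0,4.5],"angular":[0,0,0],"jaw":0},{"translation":[0,0,5],"angular":[0,0,0],"jaw":0},{"translation":[0,0,5],"angular":[0,0,0],"jaw":0},{"translation":[0,0,5],"angular":[0,0,0],"jaw":0}]'
```

```text
t: 30.35
ee_pos: [458.9, -318.0, 2.3]
orientation: [-3.14, -0.089, 0.0]
ft_force: [0.6, -0.2, -1.3]
width: 7.6
grasp_force: 30.0
t: 31.35
ee_pos: [459.0, -318.1, -2.3]
orientation: [3.14, 0.089, 0.0]
ft_force: [0.4, 0.3, -1.9]
width: 7.8
grasp_force: 30.0
```

Still hanging (Fz −1.9 N). I'll go on in small steps until contact.

```bash
sed -i "s/\['ft_force'\]\[0\]<-1.8/['ft_force'][2]>0.5/" chk.py
for i in 1; do python3 -m creep '[{"translation":[0,0,0.4],"angular":[0,0,0],"jaw":0},{"translation":[0,0,0.8],"angular":[0,0,0],"jaw":0},{"translation":[0,0,1.2],"angular":[0,0,0],"jaw":0},{"translation":[0,0,1.5],"angular":[0,0,0],"jaw":0},{"translation":[0,0,1.5],"angular":[0,0,0],"jaw":0},{"translation":[0,0,1.5],"angular":[0,0,0],"jaw":0},{"translation":[0,0,1.5],"angular":[0,0,0],"jaw":0},{"translation":[0,0,1.5],"angular":[0,0,0],"jaw":0}]' >/dev/null; done; python3 chk.py && python3 -m creep '[{"translation":[0,0,0.4],"angular":[0,0,0],"jaw":0},{"translation":[0,0,0.8],"angular":[0,0,0],"jaw":0},{"translation":[0,0,1.2],"angular":[0,0,0],"jaw":0},{"translation":[0,0,1.5],"angular":[0,0,0],"jaw":0},{"translation":[0,0,1.5],"angular":[0,0,0],"jaw":0},{"translation":[0,0,1.5],"angular":[0,0,0],"jaw":0},{"translation":[0,0,1.5],"angular":[0,0,0],"jaw":0},{"translation":[0,0,1.5],"angular":[0,0,0],"jaw":0}]' >/dev/null && python3 chk.py
```

```text
t 32.35 [ 459.  -318.1   -3.3] F [-2.5  1.   6. ] w 7.8 g 30.0
```

Contact (Fz +6 N). Release, rise and retreat.

```bash
python3 -m creep '[{"translation":[0,0,0],"angular":[0,0,0],"jaw":0.15},{"translation":[0,0,0],"angular":[0,0,0],"jaw":0.3},{"translation":[0,0,0],"angular":[0,0,0],"jaw":0.45},{"translation":[0,0,0],"angular":[0,0,0],"jaw":0.5},{"translation":[0,0,0],"angular":[0,0,0],"jaw":0.5},{"translation":[0,0,-10],"angular":[0,0,0],"jaw":0.5},{"translation":[0,0,-25],"angular":[0,0,0],"jaw":0.5},{"translation":[0,0,-45],"angular":[0,0,0],"jaw":0.5}]'; python3 -m creep '[{"translation":[0,0,-25],"angular":[0,0,0],"jaw":0.5},{"translation":[0,0,-55],"angular":[0,0,0],"jaw":0.5},{"translation":[-10,0,-90],"angular":[0,0,0],"jaw":0.5},{"translation":[-30,0,-120],"angular":[0,0,0],"jaw":0.5},{"translation":[-40,0,-130],"angular":[0,0,0],"jaw":0.5},{"translation":[-40,0,-130],"angular":[0,0,0],"jaw":0.5},{"translation":[-40,0,-130],"angular":[0,0,0],"jaw":0.5},{"translation":[-40,0,-130],"angular":[0,0,0],"jaw":0.5}]'
python3 - <<'E'
from h import *
im=save('scene','s8.png');cv2.imwrite('pics/c8.png',cv2.resize(im[130:370,100:420,::-1],None,fx=2.5,fy=2.5,interpolation=cv2.INTER_CUBIC))
E
```

```text
t: 33.35
ee_pos: [459.0, -318.1, 42.4]
orientation: [3.14, 0.089, 0.0]
ft_force: [-0.3, -0.0, 0.3]
width: 43.7
grasp_force: 0.0
t: 34.35
ee_pos: [419.0, -320.0, 170.1]
orientation: [-3.139, -0.09, 0.002]
ft_force: [-0.2, 0.2, -0.7]
width: 44.1
grasp_force: 0.0
```

View pics/c8.png

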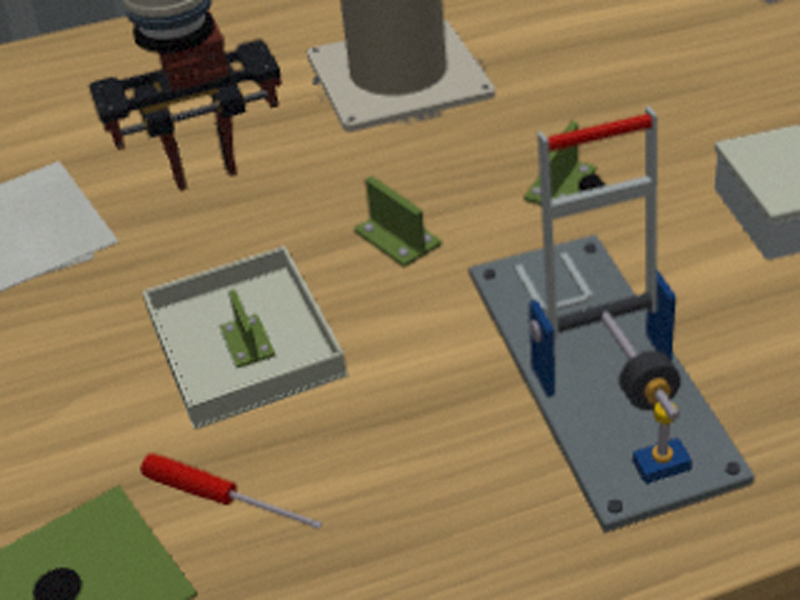

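The bracket stands upright in the tray at crop (247,335). The press arm rests open on its stop at crop (662,410), and the robot is clear of everything.

```bash
python3 -c "
from workcell import ctrl
print(ctrl.close_job())"
```

```text
the job is handed in; nothing more can be done
None
```

The job is handed in at about 34 s: the press arm was eased onto its yellow stop (felt at about 1.50 rad) and rests open by itself, the green bracket stands upright in the white tray, and the case, can and screwdriver were left alone.

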